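# Load mixed battery cells into their matching test holders

### The arm

A 6-joint arm with a two-finger parallel gripper is mounted at the origin on the work surface. World frame = base frame: x ahead of the robot, y to its left, z up, the work surface at z = 0. Lengths are in m, angles in rad, forces in N, time in s.
With the tool pointing down it reaches from about 0.3 to 0.775 m from the base axis. Payload 14.6 kg.
Tool frame: the origin (TCP) lies midway between the tips of the shut fingers; the grasp point (between the pads) lies 19 mm behind it; z points along the fingers, y is the line along which they close (so a half turn about z gives the same grasp; the last joint's range is limited). The gripper opens to 85 mm and grips with 20 to 120 N. Pads are 22 mm wide; open, the fingers measure 114 mm over their backs; the gripper's body (76 mm by 85 mm) begins 54 mm behind the grasp point. The pads swing forward as they close: fully open they stand 13 mm farther back than shut.
Start: joints at [1.105, 0.3, 1.521, -0, 1.321, -0.067], TCP at [0.214, 0.507, 0.231] pointing down, gripper open.
Joint ranges: [-3.03, 3.03], [-0.79, 2.21], [0.23, 2.52], [-1.04, 4.18], [0, 3.07], [-2.55, 2.55]. Speed limits (rad/s): [2.22, 2.22, 2.57, 3.14, 3.14, 3.14].

### API

Orientations are given as a rotation vector (axis times angle).
In Python, from cell import robot gives the robot as it stands.
- The arm moves only by the tool send_rows, never from a script. Its arguments are lists of equal length, an entry for each row: "xyz": the shift along the tool's x, y, z in m, a list of three; "angular": the turn, a rotation vector about the tool's x, y, z in degrees, a list of three. A call has 1 to 12 rows; each row shifts and turns the commanded pose from where the row before left it, along the tool's axes as they then stand; what a row does not reach is not made up. A row lasts 1/12 s, in which the tool goes at most 41.7 mm and 7.16 degrees, less where a joint would pass 70% of its speed; a pose out of reach is approached as far as the arm can. A call with a gripper value outside its range is refused whole. "hand" is the opening, from -1 (shut) to 1 (fully open), set as the call begins (left out, the last holds). The fingers move at their own pace and stop on an object; the grip force is fixed at half the most. Time passes only in rows, so rows that do not move let the fingers close. It gives the time, the measured TCP pose, the force, the opening and the grip force at its end, in the units of the state.
- robot.get_state(): the state, without advancing time (a new reading comes with each control period).
- robot.snapshot(name): name is "scene" or "side" or "wrist"; returns a dict with "img" (384x512x3 uint8, red, green, blue), "depth" (384x512 float32, m along the optical axis (not along the pixel's ray), 0 where there is no reading), "vertical_fov" (degrees; the focal length in pixels is half the picture's height over the tangent of half this angle, whatever the lens; pixels are square), "cx", "cy" (the principal point, pixels), "R" (3x3) and "t" (3): a world point X has camera coordinates R X + t; the wrist camera has in their place "tool_from_camera" (4x4, takes a point from camera to tool coordinates, whose origin is the TCP and whose axes are the flange's). Camera axes: x right, y down, z forward; pixel columns grow to the right and rows downward; lengths in m; the calibration is good to about 2 mm. A picture is of the moment at which its call begins: read the wrist's pose just before it.
- robot.finish_job(): hands the job in; it is judged then, once.
Trained networks look in a picture, given as the dict that the camera call returned (one of the last four; its "shot" number tells which), for a name from the list of things; names that differ only in an ending like _2 or _b are one class to them, and where a whole thing is asked for, a point or a joint stands for the part that bears it (a point fixed in the world has none). Each returns a list of dicts, best first, with "confidence" (0 to 1); they miss things now and then, are a little off and sometimes report something else, mostly with a low value. They report only what shows in the picture. A call takes as long as a camera call. They do not tell look-alikes from the thing itself.
- robot.trace(picture, name): "pixels" (384x512 bool, what is visible of it) and "position" ([column, row] in pixels, amid what is visible of it).
- robot.tip_of(picture, name): "position" ([column, row] in pixels: a listed point, or the origin of a listed thing).
The state is a dict: "clock": time; "q": joint angles; "joint_velocities": joint speeds; "effort": joint torques, N m; "ee_pos": TCP position; "ee_rot": TCP orientation; "contact_force": force on the tool from outside, world axes, zero at the start; "torque": the same for the moment, N m; "finger_gap": finger opening in m; "grip_force": force on a finger pad.
Only numpy, scipy, OpenCV 4.12 (cv2) and the standard library are available. Lean on these libraries where they do the work, as an engineer would, in place of code of your own. Each camera call takes 0.05 s, during which the arm holds its last target. There are 200 camera calls.

### The job

Load the battery test bench: put each of the four batteries into the black-rimmed holder whose recess has its outline (the thick round cell in the large round holder, the slim round cell in the small round one, the flat rectangular cell in the oblong one, the square pack in the square one). Each must end standing upright on the floor of its holder, the flat cell and the pack lined up with their holder's walls; handle them gently, without tipping one over or letting it drop.

Things in the scene. Friction and masses are not known exactly. Their poses are not given: they have to be found in the camera images.
- large_cell: Thick round battery cell, plain steel can, 46 mm diameter, 80 mm high (its last 4 mm a small central button), about 0.35 kg, standing upright on the bench. Origin: centre of the underside, z up.
- slim_cell: Slim round battery cell, plain steel can, 26 mm diameter, 68 mm high (its last 4 mm a small central button), about 0.11 kg, standing upright on the bench. Origin: centre of the underside, z up.
- flat_cell: Flat rectangular battery cell, aluminium case 74 mm long (its x), 28 mm thick (its y), 76 mm high plus two 4 mm terminals on top, about 0.32 kg, standing upright on the bench. Origin: centre of the underside, z up.
- four_pack: Square battery pack of four small steel cells in grey plastic end frames, 39 x 39 mm (along its x and y), 70 mm high, about 0.2 kg, standing upright on the bench. Origin: centre of the underside, z up.
- large_round_holder: Black-walled tray, empty, fixed to the bench, white floor 5 mm above the bench, walls 5 mm thick, rim 13 mm above the bench. Round recess of 62 mm diameter, for the thick round cell; 72 mm outside. A grey connector block (12 x 24 x 10 mm high) sits outside its +x wall. Origin: centre of the underside, z up.
- small_round_holder: Black-walled tray, empty, fixed to the bench, white floor 5 mm above the bench, walls 5 mm thick, rim 13 mm above the bench. Round recess of 42 mm diameter, for the slim round cell; 52 mm outside. A grey connector block (12 x 24 x 10 mm high) sits outside its +x wall. Origin: centre of the underside, z up.
- oblong_holder: Black-walled tray, empty, fixed to the bench, white floor 5 mm above the bench, walls 5 mm thick, rim 13 mm above the bench. Rectangular recess 90 mm (its x) by 44 mm (its y), for the flat cell; 100 x 54 mm outside. The flat cell's x must lie along this x, either way round. A grey connector block (12 x 24 x 10 mm high) sits outside its +x wall. Origin: centre of the underside, z up.
- square_holder: Black-walled tray, empty, fixed to the bench, white floor 5 mm above the bench, walls 5 mm thick, rim 13 mm above the bench. Square recess 55 x 55 mm (sides along its x and y), for the square pack, in any of the four quarter turns; 65 x 65 mm outside. A grey connector block (12 x 24 x 10 mm high) sits outside its +x wall. Origin: centre of the underside, z up.
Not all that is in view belongs to the job. Leave any orange look-alike of the slim_cell alone.

How it is judged:
At the end, for the whole second after the job is handed in: Each battery stands at rest in its own holder: centre within 13 mm of the holder's, underside below 8 mm over the bench, upright within 0.12 rad; the flat cell within 0.35 rad of the oblong holder's length, the pack within 0.3 rad of square to its holder (horizontal distance between large_cell and large_round_holder below 0.013 m and z of large_cell in the frame of large_round_holder below 0.008 m and angle between each of large_cell, slim_cell, flat_cell, four_pack's own z axis and vertical below 0.12 rad and linear speed of each of large_cell, slim_cell, flat_cell, four_pack below 0.02 m/s and angular speed of each of large_cell, slim_cell, flat_cell, four_pack below 0.2 rad/s and horizontal distance between slim_cell and small_round_holder below 0.013 m and z of slim_cell in the frame of small_round_holder below 0.008 m and horizontal distance between flat_cell and oblong_holder below 0.013 m and z of flat_cell in the frame of oblong_holder below 0.008 m and horizontal distance between four_pack and square_holder below 0.013 m and z of four_pack in the frame of square_holder below 0.008 m and angle between the x axis of flat_cell and the x axis of oblong_holder, either way round below 0.35 rad and (angle between the x axis of four_pack and the x axis of square_holder, either way round below 0.3 rad or angle between the x axis of four_pack and the y axis of square_holder, either way round below 0.3 rad)); the robot touches nothing.
It fails at once if a battery is tipped over (angle between any of large_cell, slim_cell, flat_cell, four_pack's own z axis and vertical above 1 rad).
It fails at once if a battery is dropped or thrown (faster than 0.7 m/s with no finger on it: a fall of about 25 mm) ((linear speed of large_cell above 0.7 m/s and contact force between large_cell and the fingers below 0.01 N) or (linear speed of slim_cell above 0.7 m/s and contact force between slim_cell and the fingers below 0.01 N) or (linear speed of flat_cell above 0.7 m/s and contact force between flat_cell and the fingers below 0.01 N) or (linear speed of four_pack above 0.7 m/s and contact force between four_pack and the fingers below 0.01 N)).
It also fails if it takes over 120 s, if anything falls off the work surface, if the arm or the gripper's body presses on something with over 40 N, if the wrist force passes 120 N, or if a joint passes its speed limit or range.

## Working session

There is one attempt and no reset: what is moved stays moved. The work goes in short steps, Python scripts to look and compute and a tool call to move; the robot and the scene stay as the last step left them, time stands still between calls to the robot, and variables do not carry over. Pictures are saved under pics/ and viewed, at most 14 in all, crops included, and the job is handed in when it is done.

Besides the shell and the picture viewer there is one more tool, called after "Request:" by a JSON object that holds its "op" and its "data". send_rows: Moves the arm, as the interface text tells. Its arguments: {"type":"object","properties":{"xyz":{"type":"array"},"angular":{"type":"array"},"hand":{"type":"number"}},"required":["xyz","angular"]}

```bash
mkdir -p pics; ls
cat > h.py <<'E'
import numpy as np, cv2
from cell import robot
from scipy.spatial.transform import Rotation as Ro
N=["large_cell","slim_cell","flat_cell","four_pack","large_round_holder","small_round_holder","oblong_holder","square_holder"]
def world(p,st=None):
    d=p["depth"];f=192/np.tan(np.radians(p["vertical_fov"])/2)
    v,u=np.mgrid[:384,:512]
    C=np.stack([(u-p["cx"])/f*d,(v-p["cy"])/f*d,d],-1)
    if "R" in p: W=(C-p["t"])@p["R"]
    else:
        T=np.array(p["tool_from_camera"]);W=C@T[:3,:3].T+T[:3,3]
        W=W@Ro.from_rotvec(st["ee_rot"]).as_matrix().T+st["ee_pos"]
    return W,d>0
def save(p,n): cv2.imwrite(f"pics/{n}.png",p["img"][:,:,::-1])
E
python3 - <<'E'
from h import *
s=robot.get_state();print(s["clock"],s["ee_pos"],s["ee_rot"],s["finger_gap"])
P=[]
for c in ["scene","side"]:
    p=robot.snapshot(c);save(p,c);W,ok=world(p)
    P.append(p["img"])
    for n in N:
        for r in robot.trace(p,n)[:3]:
            m=r["pixels"]&ok
            if r["confidence"]<.2 or m.sum()<20: continue
            w=W[m];top=w[w[:,2]>np.percentile(w[:,2],95)-.006]
            a=cv2.minAreaRect((top[:,:2]*1000).astype(np.float32))
            print(c,n,round(r["confidence"],2),np.round(r["position"]),m.sum(),"zmax",np.round(np.percentile(w[:,2],97),3),np.round(top.mean(0),3),"rect",np.round(a[0]),np.round(a[1]),round(a[2]))
E
```

```text
pics
0.0 [0.21346786 0.50661234 0.23068286] [-6.22263723e-01 -3.07902845e+00  1.89937283e-03] 0.08523726303521408
scene large_cell 0.75 [379. 305.] 733 zmax 0.08 [0.502 0.422 0.076] rect [501. 422.] [44. 44.] 35
scene large_cell 0.35 [372. 243.] 593 zmax 0.015 [0.367 0.282 0.012] rect [367. 282.] [78. 65.] 36
scene slim_cell 0.65 [205. 134.] 145 zmax 0.067 [ 0.481 -0.356  0.064] rect [ 479. -358.] [22. 23.] 70
scene slim_cell 0.58 [167. 124.] 112 zmax 0.067 [ 0.555 -0.476  0.065] rect [ 555. -477.] [18. 18.] 78
scene slim_cell 0.53 [184. 112.] 73 zmax 0.067 [ 0.484 -0.486  0.064] rect [ 483. -486.] [19. 14.] 62
scene flat_cell 0.78 [307. 210.] 459 zmax 0.08 [0.439 0.1   0.077] rect [439. 100.] [77. 28.] 36
scene four_pack 0.95 [303. 274.] 516 zmax 0.071 [0.591 0.257 0.069] rect [590. 256.] [41. 39.] 57
scene large_round_holder 0.94 [266. 177.] 388 zmax 0.015 [ 0.435 -0.088  0.012] rect [433. -87.] [82. 71.] 78
scene small_round_holder 0.67 [242. 138.] 172 zmax 0.015 [ 0.378 -0.299  0.012] rect [ 377. -301.] [53. 59.] 63
scene oblong_holder 0.76 [189. 169.] 472 zmax 0.015 [ 0.599 -0.2
[... 779 characters left out ...]
 230 zmax 0.071 [0.585 0.248 0.069] rect [587. 252.] [41. 38.] 65
side four_pack 0.67 [214. 191.] 388 zmax 0.079 [0.433 0.089 0.076] rect [435.  91.] [72. 27.] 35
side large_round_holder 0.55 [250. 222.] 323 zmax 0.014 [ 0.429 -0.099  0.011] rect [428. -98.] [71. 70.] 16
side small_round_holder 0.86 [290. 267.] 321 zmax 0.014 [ 0.373 -0.306  0.012] rect [ 372. -304.] [60. 51.] 23
side small_round_holder 0.35 [251. 222.] 344 zmax 0.014 [ 0.429 -0.096  0.011] rect [428. -96.] [71. 76.] 11
side oblong_holder 0.68 [335. 232.] 540 zmax 0.015 [ 0.594 -0.282  0.012] rect [ 596. -282.] [ 59. 110.] 22
side square_holder 0.76 [159. 186.] 265 zmax 0.014 [0.363 0.272 0.012] rect [365. 276.] [79. 67.] 39
```

View pics/scene.png

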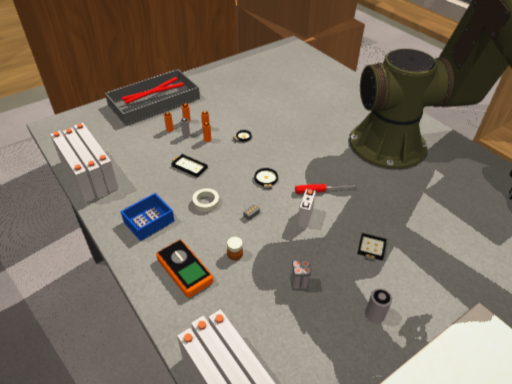

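View pics/side.png

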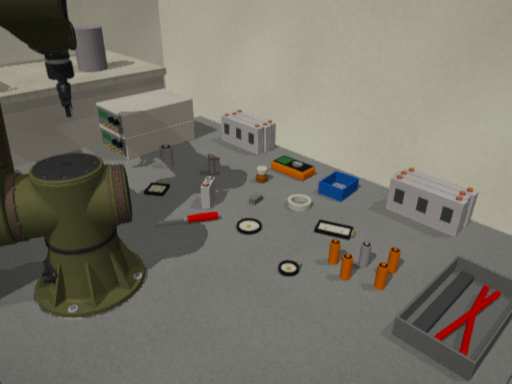

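Scene: large cell (379,305), pack (302,274), flat cell (306,208), square holder (372,247), large round (266,177), small round (244,136), oblong (189,165). Could be taken for the slim cell: orange ones at (168,122), (186,112), (205,120), (206,134) and the grey one at (185,128), which I choose. I'll check it in a close crop and locate all five.

Run:
```python
from h import *
out=[]
for c,(u0,v0) in {"scene":(145,85),"side":(320,225)}.items():
    p=robot.snapshot(c);W,ok=world(p)
    cr=p["img"][v0:v0+75,u0:u0+90];out.append(cv2.resize(cr,None,fx=4.4,fy=4.4,interpolation=cv2.INTER_CUBIC))
    m=ok&(abs(W[...,2]-.064)<.005)&(W[...,0]>.35)&(W[...,0]<.65)&(W[...,1]<-.3)&(W[...,1]>-.56)
    m=ok&(W[...,2]>.02)&(W[...,2]<.075)&(W[...,0]>.35)&(W[...,0]<.65)&(W[...,1]<-.3)&(W[...,1]>-.56)
    n,l=cv2.connectedComponents(m.astype(np.uint8))
    for i in range(1,n):
        k=l==i
        if k.sum()<20: continue
        w=W[k];t=w[w[:,2]>.058]
        if len(t)<5: continue
        vv,uu=np.nonzero(k)
        print(c,k.sum(),"px",uu.mean().round(),vv.mean().round(),"rgb",p["img"][k].mean(0).round(),"top",t.mean(0).round(3), "rect",cv2.minAreaRect((t[:,:2]*1000).astype(np.float32)))
    print(c,"cam pos",-p["R"].T@p["t"])
cv2.imwrite("pics/crop.png",np.hstack(out)[:,:,::-1])
```

```text
scene 216 px 185.0 118.0 rgb [121.  77.  53.] top [ 0.505 -0.451  0.064] rect ((501.788330078125, -455.7362976074219), (115.17312622070312, 24.475629806518555), 60.935272216796875)
scene 110 px 168.0 120.0 rgb [147.  66.  20.] top [ 0.557 -0.477  0.063] rect ((555.2559204101562, -479.61505126953125), (25.64185333251953, 20.264331817626953), 61.82855224609375)
scene 198 px 206.0 124.0 rgb [149.  67.  19.] top [ 0.467 -0.381  0.064] rect ((464.91119384765625, -384.3505859375), (85.68999481201172, 23.754562377929688), 62.269081115722656)
scene cam pos [1.04415255 0.68740041 0.91987729]
side 198 px 334.0 248.0 rgb [139.  70.  10.] top [ 0.474 -0.364  0.064] rect ((475.438720703125, -362.85113525390625), (23.194578170776367, 25.00942611694336), 52.536155700683594)
side 201 px 365.0 251.0 rgb [102.  97.  97.] top [ 0.52  -0.424  0.064] rect ((522.0435791015625, -421.92889404296875), (23.725666046142578, 25.373119354248047), 73.94025421142578)
side 445 px 387.0 265.0 rgb [138.  69.   9.] top [ 0.511 -0.492  0.064] rect ((516.9990234375, -489.6652526855469), (100.68163299560547, 25.02973747253418), 9.356493949890137)
side 215 px 346.0 263.0 rgb [139.  69.   8.] top [ 0.446 -0.421  0.064] rect ((447.61651611328125, -418.72198486328125), (25.02606964111328, 23.976364135742188), 34.97918701171875)
side cam pos [-0.28365437 -0.84453796  0.68085976]
```

View pics/crop.png

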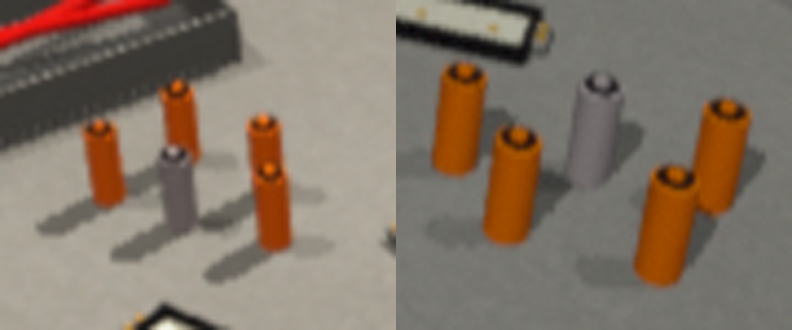

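Grey slim cell confirmed (crop left 177,190 / right 595,130), at about (0.522,-0.422); the four orange ones ring it at 70–80 mm. Next, a planner and a look at the wrist geometry.

```bash
cat >> h.py <<'E'
def go(x,y,z,th,step=.03,from_=None):
    """constant rows from the present pose to (x,y,z), tool y axis at th deg (mod 180)"""
    s=robot.get_state() if from_ is None else from_
    R=Ro.from_rotvec(s["ee_rot"]).as_matrix()
    cur=np.degrees(np.arctan2(R[1,1],R[0,1]))
    q6=np.degrees(s["q"][5]);q1=np.degrees(s["q"][0])
    best=None
    for k in (-360,-180,0,180,360):
        dy=th+k-cur; nq6=np.degrees(np.arctan2(y,x))-(q1-q6+dy)
        if abs(nq6)<135 and (best is None or abs(dy)<abs(best)): best=dy
    dy=best; D=np.array([x,y,z])-s["ee_pos"]
    n=int(max(np.ceil(np.linalg.norm(D)/step),np.ceil(abs(dy)/6.5),1))
    a=-dy/n; M=np.eye(3)*0; A=R.copy()
    for i in range(n): M+=A; A=A@Ro.from_euler("z",a,degrees=True).as_matrix()
    d=np.linalg.solve(M,D)
    print(f"cur {s['ee_pos'].round(4)} yaw {cur:.1f} tilt {np.degrees(np.arccos(-R[2,2])):.2f} q6 {q6:.0f}; rows {n} xyz {d.round(4).tolist()} ang [0,0,{a:.2f}]")
    return n
E
python3 - <<'E'
from h import *
p=robot.snapshot("wrist");s=robot.get_state();save(p,"w0")
print(np.round(p["tool_from_camera"],3),p["vertical_fov"])
go(.499-.05,.419,.2,67)
go(.499,.419,.14,67)
E
```

```text
[[-0.    -0.96  -0.28   0.072]
 [ 1.    -0.    -0.001 -0.001]
 [ 0.001 -0.28   0.96  -0.143]
 [ 0.     0.     0.     1.   ]] 68.573821502762
cur [0.2136 0.5068 0.2313] yaw 67.2 tilt 0.00 q6 -4; rows 9 xyz [-0.0279, 0.0012, 0.0035] ang [0,0,0.02]
cur [0.2136 0.5068 0.2313] yaw 67.2 tilt 0.00 q6 -4; rows 11 xyz [-0.027, 0.0027, 0.0083] ang [0,0,0.01]
```

View pics/w0.png

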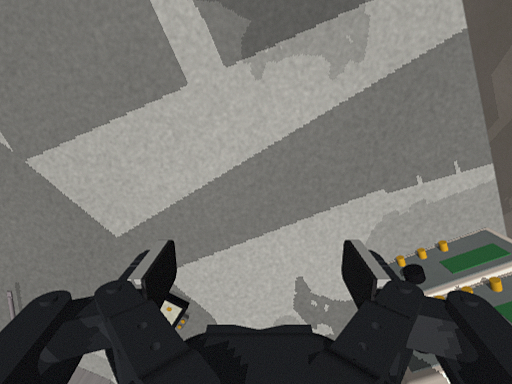

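Wrist view: image up is tool +x; the fingers are at (150,265) and (365,265); a holder shows at (172,308), the instrument boxes at the right. I go above the large cell.

Request:
{"op": "send_rows", "data": {"xyz": [[-0.027, 0.0027, 0.0028], [-0.027, 0.0027, 0.0028], [-0.027, 0.0027, 0.0028], [-0.027, 0.0027, 0.0028], [-0.027, 0.0027, 0.0028], [-0.027, 0.0027, 0.0028], [-0.027, 0.0027, 0.0028], [-0.027, 0.0027, 0.0028], [-0.027, 0.0027, 0.0028], [-0.027, 0.0027, 0.0028], [-0.027, 0.0027, 0.0028], [0, 0, 0]], "angular": [[0, 0, 0], [0, 0, 0], [0, 0, 0], [0, 0, 0], [0, 0, 0], [0, 0, 0], [0, 0, 0], [0, 0, 0], [0, 0, 0], [0, 0, 0], [0, 0, 0], [0, 0, 0]]}}

```text
clock: 2.05
ee_pos: [0.5023, 0.4167, 0.1993]
ee_rot: [-0.627, -3.078, 0.002]
contact_force: [-0.5, -0.8, 1.0]
finger_gap: 0.0853
grip_force: 0.0
```

```bash
cat >> h.py <<'E'
def look(names,zlo,zhi,ang_off=0):
    """wrist look: rect of the points of each thing between heights zlo..zhi"""
    s=robot.get_state();p=robot.snapshot("wrist");W,ok=world(p,s)
    for n in names:
        for r in robot.trace(p,n)[:2]:
            if r["confidence"]<.3: continue
            m=cv2.erode(r["pixels"].astype(np.uint8),np.ones((3,3)))>0
            m&=ok; w=W[m]; 
            if len(w)<20: continue
            t=w[(w[:,2]>zlo)&(w[:,2]<zhi)]
            if len(t)<10: print(n,r["confidence"],r["position"],"zmed",np.median(w[:,2]));continue
            c,sz,a=cv2.minAreaRect((t[:,:2]*1000).astype(np.float32))
            if sz[0]<sz[1]: sz=sz[::-1];a+=90
            print(n,round(r["confidence"],2),np.round(r["position"]),"ztop",np.percentile(w[:,2],95).round(3),"n",len(t),"mean",t.mean(0).round(4),"rect",np.round(c,1),np.round(sz),f"long {a:.1f}")
    return p,s,W,ok
E
python3 - <<'E'
from h import *
p,s,W,ok=look(["large_cell","square_holder"],.068,.09)
look(["square_holder"],.008,.016)
save(p,"w1")
go(.499,.419,.2,67)
E
```

```text
large_cell 0.64 [260. 181.] ztop 0.081 n 1568 mean [0.4976 0.4203 0.0775] rect [498.9 419.6] [44. 43.] long 175.7
large_cell 0.39 [178. 291.] ztop 0.071 n 263 mean [0.5933 0.2666 0.0699] rect [593.3 264.9] [37. 14.] long 147.9
square_holder 0.7 [100.3, 107.4] zmed 0.006726245331898195
square_holder 0.67 [ 98. 115.] ztop 0.014 n 1371 mean [0.3656 0.2828 0.0125] rect [366.7 281.2] [75. 65.] long 36.2
cur [0.498  0.4194 0.2007] yaw 67.2 tilt 0.01 q6 -30; rows 1 xyz [-0.001, 0.0, 0.0007] ang [0,0,0.20]
```

View pics/w1.png

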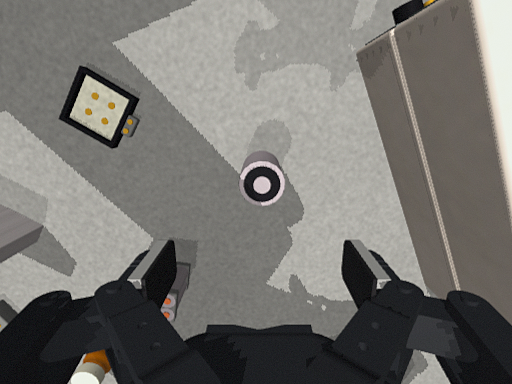

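The large cell shows at (262,184), under the tool; the square holder is at (100,107), the instrument box at the right from column 360. I check the box's clearance before going down.

Run:
```python
from h import *
s=robot.get_state();p=robot.snapshot("wrist");W,ok=world(p,s)
v,u=np.mgrid[:384,:512]
m=ok&(W[...,2]>.02)&(u>340)&(v<235)
w=W[m];R=Ro.from_rotvec(s["ee_rot"]).as_matrix()
t=(w-s["ee_pos"])@R
k=abs(t[:,0])<.06
print("box: min tool y near x=0",t[k,1].min(),"z range",w[k,2].min(),w[k,2].max(), "min dist",np.linalg.norm(t[:,:2],axis=1).min())
go(.4985,.4197,.028,67.2)
```

```text
box: min tool y near x=0 0.13133844829553334 z range 0.02003361305391768 0.18112698845252462 min dist 0.14376935018751047
cur [0.498  0.4194 0.2008] yaw 67.2 tilt 0.02 q6 -30; rows 6 xyz [-0.0001, 0.0001, 0.0288] ang [0,0,0.00]
```

Request:
{"op": "send_rows", "data": {"xyz": [[0, 0, 0.0288], [0, 0, 0.0288], [0, 0, 0.0288], [0, 0, 0.0288], [0, 0, 0.0288], [0, 0, 0.0288], [0, 0, 0], [0, 0, 0]], "angular": [[0, 0, 0], [0, 0, 0], [0, 0, 0], [0, 0, 0], [0, 0, 0], [0, 0, 0], [0, 0, 0], [0, 0, 0]]}}

```text
clock: 3.02
ee_pos: [0.498, 0.419, 0.0274]
ee_rot: [-0.621, -3.078, 0.002]
contact_force: [-0.4, 0.6, 1.0]
finger_gap: 0.0853
grip_force: 0.0
```

Request:
{"op": "send_rows", "data": {"xyz": [[0, 0, 0], [0, 0, 0], [0, 0, 0], [0, 0, 0], [0, 0, 0], [0, 0, 0], [0, 0, 0], [0, 0, 0]], "angular": [[0, 0, 0], [0, 0, 0], [0, 0, 0], [0, 0, 0], [0, 0, 0], [0, 0, 0], [0, 0, 0], [0, 0, 0]], "hand": -1}}

```text
clock: 3.68
ee_pos: [0.4995, 0.4195, 0.0298]
ee_rot: [0.622, 3.078, 0.003]
contact_force: [-1.5, -0.1, 8.3]
finger_gap: 0.0449
grip_force: 60.6
```

Request:
{"op": "send_rows", "data": {"xyz": [[0, 0, -0.01], [0, 0, -0.02], [0, 0, -0.03], [0, 0, -0.03], [0, 0, -0.03], [0, 0, -0.02], [0, 0, -0.01]], "angular": [[0, 0, 0], [0, 0, 0], [0, 0, 0], [0, 0, 0], [0, 0, 0], [0, 0, 0], [0, 0, 0]]}}

```text
clock: 4.27
ee_pos: [0.4994, 0.4193, 0.182]
ee_rot: [0.622, 3.076, 0.006]
contact_force: [0.6, 0.5, -2.0]
finger_gap: 0.0446
grip_force: 61.9
```

Request:
{"op": "send_rows", "data": {"xyz": [[-0.0034, -0.0125, 0], [-0.0068, -0.025, 0], [-0.0068, -0.025, 0], [-0.0068, -0.025, 0], [-0.0068, -0.025, 0], [-0.0068, -0.025, 0], [-0.0068, -0.025, 0], [-0.0068, -0.025, 0], [-0.0068, -0.025, 0], [-0.0068, -0.025, 0], [-0.0068, -0.025, 0], [-0.0068, -0.025, 0]], "angular": [[0, 0, 0], [0, 0, 0], [0, 0, 0], [0, 0, 0], [0, 0, 0], [0, 0, 0], [0, 0, 0], [0, 0, 0], [0, 0, 0], [0, 0, 0], [0, 0, 0], [0, 0, 0]]}}

```text
clock: 5.27
ee_pos: [0.4585, 0.1223, 0.1774]
ee_rot: [-0.622, -3.079, 0.001]
contact_force: [0.0, 0.6, -3.1]
finger_gap: 0.0451
grip_force: 62.1
```

Request:
{"op": "send_rows", "data": {"xyz": [[-0.0068, -0.025, 0], [-0.0068, -0.025, 0], [-0.0068, -0.025, 0], [-0.0068, -0.025, 0], [-0.0068, -0.025, 0], [-0.0068, -0.025, 0], [-0.0068, -0.025, 0], [-0.0068, -0.025, 0], [-0.0034, -0.0125, 0], [0, 0, 0], [0, 0, 0]], "angular": [[0, 0, 0], [0, 0, 0], [0, 0, 0], [0, 0, 0], [0, 0, 0], [0, 0, 0], [0, 0, 0], [0, 0, 0], [0, 0, 0], [0, 0, 0], [0, 0, 0]]}}

```text
clock: 6.18
ee_pos: [0.4296, -0.0949, 0.1775]
ee_rot: [-0.624, -3.078, -0.0]
contact_force: [-0.5, -0.4, -2.3]
finger_gap: 0.0449
grip_force: 62.2
```

Run:
```python
from h import *
p,s,W,ok=look(["large_round_holder","flat_cell"],.008,.016)
look(["large_cell","flat_cell"],.04,.2)
save(p,"w2")
# rim circle fit
go(.431,-.092,.18,67.2)
```

```text
large_round_holder 0.59 [263. 174.] ztop 0.014 n 716 mean [ 0.426  -0.0828  0.0125] rect [425. -88.] [80. 58.] long 67.2
flat_cell 0.73 [452. 115.] ztop 0.08 n 174 mean [0.4264 0.0785 0.0122] rect [437.4  82. ] [72. 23.] long 15.9
large_cell 0.6 [260. 272.] ztop 0.229 n 1882 mean [ 0.4116 -0.0874  0.1802] rect [413.9 -88.9] [39. 12.] long 70.0
flat_cell 0.74 [450. 114.] ztop 0.08 n 4185 mean [0.4327 0.0888 0.0711] rect [435.8  94.5] [73. 27.] long 36.7
flat_cell 0.47 [260. 271.] ztop 0.229 n 1819 mean [ 0.4116 -0.0872  0.1807] rect [413.7 -88.8] [39. 12.] long 69.7
cur [ 0.43   -0.0941  0.1777] yaw 67.2 tilt 0.00 q6 -84; rows 1 xyz [-0.0001, 0.0023, -0.0023] ang [0,0,0.01]
```

View pics/w2.png

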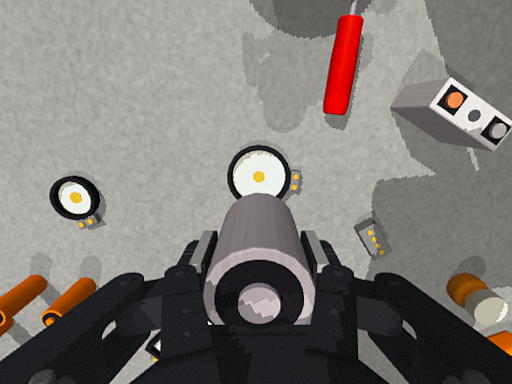

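The held cell is at (258,270), the large holder at (259,176), the small holder at (75,197), the flat cell at (470,115). I fit circles to both rims.

```bash
cat >> h.py <<'E'
def circ(W,ok,c0,R):
    from scipy.optimize import least_squares
    m=ok&(W[...,2]>.0105)&(W[...,2]<.016)&(np.hypot(W[...,0]-c0[0],W[...,1]-c0[1])<R+.012)
    P=W[m][:,:2]
    f=lambda c:np.hypot(*(P-c).T)-(R-.0025)
    r=least_squares(f,c0,loss="soft_l1",f_scale=.002)
    print("circle",r.x.round(4),len(P),"rms",np.sqrt(np.median(r.fun**2)).round(4));return r.x
E
python3 - <<'E'
from h import *
s=robot.get_state();p=robot.snapshot("wrist");W,ok=world(p,s)
c=circ(W,ok,(.431,-.092),.036); circ(W,ok,(.375,-.302),.026)
go(*c,.036,67.2)
E
```

```text
circle [ 0.4293 -0.0953] 753 rms 0.0015
circle [ 0.3697 -0.3019] 717 rms 0.0015
cur [ 0.43   -0.0942  0.1777] yaw 67.2 tilt 0.00 q6 -84; rows 5 xyz [0.0, -0.0003, 0.0283] ang [0,0,0.00]
```

Request:
{"op": "send_rows", "data": {"xyz": [[0, 0, 0.0125], [0, 0, 0.025], [0, 0, 0.025], [0, 0, 0.025], [0, 0, 0.025], [0, 0, 0.0175], [0, 0, 0.01], [0, 0, 0], [0, 0, 0.001], [0, 0, 0.001], [0, 0, 0]], "angular": [[0, 0, 0], [0, 0, 0], [0, 0, 0], [0, 0, 0], [0, 0, 0], [0, 0, 0], [0, 0, 0], [0, 0, 0], [0, 0, 0], [0, 0, 0], [0, 0, 0]]}}

```text
clock: 7.45
ee_pos: [0.4305, -0.0948, 0.0365]
ee_rot: [0.622, 3.078, -0.0]
contact_force: [-0.4, 0.2, -2.4]
finger_gap: 0.0445
grip_force: 62.7
```

Request:
{"op": "send_rows", "data": {"xyz": [[0, 0, 0.001], [0, 0, 0]], "angular": [[0, 0, 0], [0, 0, 0]]}}

```text
clock: 7.62
ee_pos: [0.4302, -0.0948, 0.0351]
ee_rot: [0.622, 3.078, -0.0]
contact_force: [-0.2, -0.6, -3.1]
finger_gap: 0.0446
grip_force: 62.7
```

Request:
{"op": "send_rows", "data": {"xyz": [[0, 0, 0.001], [0, 0, 0.001], [0, 0, 0]], "angular": [[0, 0, 0], [0, 0, 0], [0, 0, 0]]}}

```text
clock: 7.87
ee_pos: [0.4304, -0.0948, 0.0346]
ee_rot: [0.622, 3.078, -0.0]
contact_force: [-14.2, 4.3, 33.9]
finger_gap: 0.045
grip_force: 66.0
```

Request:
{"op": "send_rows", "data": {"xyz": [[0, 0, -0.0008], [0, 0, 0]], "angular": [[0, 0, 0], [0, 0, 0]]}}

```text
clock: 8.03
ee_pos: [0.4303, -0.0948, 0.0347]
ee_rot: [0.622, 3.078, -0.0]
contact_force: [-6.1, 1.8, 17.7]
finger_gap: 0.0447
grip_force: 63.6
```

Request:
{"op": "send_rows", "data": {"xyz": [[0, 0, 0], [0, 0, 0], [0, 0, 0], [0, 0, 0], [0, 0, 0]], "angular": [[0, 0, 0], [0, 0, 0], [0, 0, 0], [0, 0, 0], [0, 0, 0]], "hand": 1}}

```text
clock: 8.45
ee_pos: [0.43, -0.0947, 0.0335]
ee_rot: [0.622, 3.079, -0.0]
contact_force: [0.1, -0.5, 0.1]
finger_gap: 0.0857
grip_force: 0.0
```

Request:
{"op": "send_rows", "data": {"xyz": [[0, 0, -0.01], [0, 0, -0.03], [0, 0, -0.03], [0, 0, -0.03], [0, 0, -0.03], [0, 0, -0.03], [0, 0, -0.01], [0, 0, 0], [0, 0, 0]], "angular": [[0, 0, 0], [0, 0, 0], [0, 0, 0], [0, 0, 0], [0, 0, 0], [0, 0, 0], [0, 0, 0], [0, 0, 0], [0, 0, 0]]}}

```text
clock: 9.2
ee_pos: [0.4298, -0.0947, 0.2034]
ee_rot: [0.622, 3.079, -0.0]
contact_force: [0.5, 1.0, -2.1]
finger_gap: 0.0852
grip_force: 0.0
```

Run:
```python
from h import *
p,s,W,ok=look(["large_cell","flat_cell"],.072,.1)
circ(W,ok,(.4293,-.0953),.036);save(p,"w3")
go(.437,.0975,.20,126.5)
```

```text
large_cell 0.81 [261. 185.] ztop 0.086 n 1579 mean [ 0.4279 -0.0947  0.0824] rect [429.1 -94.7] [43. 43.] long 65.0
flat_cell 0.96 [433. 114.] ztop 0.08 n 2381 mean [0.4345 0.0927 0.077 ] rect [435.7  94.6] [72. 27.] long 36.3
circle [ 0.4297 -0.0955] 583 rms 0.0015
cur [ 0.4294 -0.0945  0.2022] yaw 67.2 tilt 0.14 q6 -84; rows 10 xyz [-0.0021, 0.02, 0.0002] ang [0,0,-5.93]
```

View pics/w3.png

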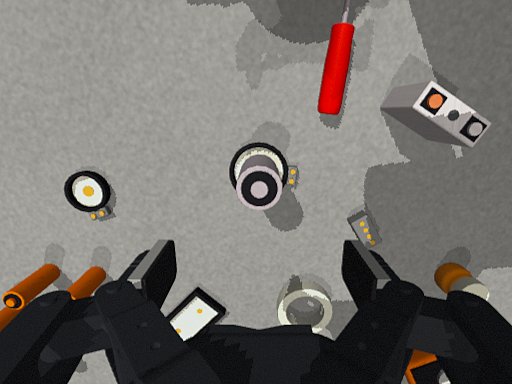

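The large cell stands centred in its holder (259,187). Next is the flat cell at (455,113): long axis 36.3°, so I close across it.

Request:
{"op": "send_rows", "data": {"xyz": [[-0.0021, 0.02, 0], [-0.0021, 0.02, 0], [-0.0021, 0.02, 0], [-0.0021, 0.02, 0], [-0.0021, 0.02, 0], [-0.0021, 0.02, 0], [-0.0021, 0.02, 0], [-0.0021, 0.02, 0], [-0.0021, 0.02, 0], [-0.0021, 0.02, 0], [0, 0, 0], [0, 0, 0]], "angular": [[0, 0, -5.93], [0, 0, -5.93], [0, 0, -5.93], [0, 0, -5.93], [0, 0, -5.93], [0, 0, -5.93], [0, 0, -5.93], [0, 0, -5.93], [0, 0, -5.93], [0, 0, -5.93], [0, 0, 0], [0, 0, 0]]}}

```text
clock: 10.35
ee_pos: [0.4368, 0.0979, 0.2026]
ee_rot: [0.983, -2.982, -0.0]
contact_force: [0.0, 0.1, 0.8]
finger_gap: 0.0855
grip_force: 0.0
```

Run:
```python
from h import *
p,s,W,ok=look(["flat_cell"],.072,.1)
go(.436,.095,.028,126.3)
# low clutter around fingers
m=ok&(W[...,2]>.012)&(W[...,2]<.15); t=(W[m]-s["ee_pos"])
d=np.hypot(W[m][:,0]-.436,W[m][:,1]-.095);k=(d>.045)&(d<.09)
print(k.sum(),W[m][k].mean(0) if k.any() else "")
```

```text
flat_cell 0.81 [256. 180.] ztop 0.081 n 1862 mean [0.4343 0.0942 0.0773] rect [436.1  94.8] [73. 27.] long 37.1
cur [0.4372 0.0971 0.2029] yaw 126.3 tilt 0.06 q6 -119; rows 6 xyz [0.0003, -0.0002, 0.0292] ang [0,0,0.01]
77 [0.3888109  0.02037948 0.01810866]
```

Request:
{"op": "send_rows", "data": {"xyz": [[0.0018, -0.0012, 0.0292], [0, 0, 0.0292], [0, 0, 0.0292], [0, 0, 0.0292], [0, 0, 0.0292], [0, 0, 0.0288], [0, 0, 0], [0, 0, 0]], "angular": [[0, 0, 0], [0, 0, 0], [0, 0, 0], [0, 0, 0], [0, 0, 0], [0, 0, 0], [0, 0, 0], [0, 0, 0]]}}

```text
clock: 11.12
ee_pos: [0.4361, 0.0948, 0.0282]
ee_rot: [0.979, -2.982, -0.001]
contact_force: [0.7, -0.1, -0.5]
finger_gap: 0.0853
grip_force: 0.0
```

Request:
{"op": "send_rows", "data": {"xyz": [[0, 0, 0], [0, 0, 0], [0, 0, 0], [0, 0, 0], [0, 0, 0], [0, 0, 0], [0, 0, 0], [0, 0, 0], [0, 0, 0]], "angular": [[0, 0, 0], [0, 0, 0], [0, 0, 0], [0, 0, 0], [0, 0, 0], [0, 0, 0], [0, 0, 0], [0, 0, 0], [0, 0, 0]], "hand": -1}}

```text
clock: 11.87
ee_pos: [0.4369, 0.0955, 0.0296]
ee_rot: [-0.982, 2.983, -0.001]
contact_force: [-2.7, -0.1, 8.7]
finger_gap: 0.0275
grip_force: 58.9
```

Run:
```python
from h import *
s=robot.get_state();print(s["ee_pos"],s["contact_force"],s["finger_gap"])
s=dict(s);s["ee_pos"]=s["ee_pos"]+[0,0,.15]
go(.596,-.279,.178,22,.025,from_=s)
```

```text
[0.43690684 0.09551031 0.02955215] [-2.65545925 -0.14192841  8.68291389] 0.027474803850050095
cur [0.4369 0.0955 0.1796] yaw 126.5 tilt 0.07 q6 -119; rows 17 xyz [-0.0161, -0.0224, 0.0001] ang [0,0,6.14]
```

Request:
{"op": "send_rows", "data": {"xyz": [[0, 0, -0.01], [0, 0, -0.02], [0, 0, -0.03], [0, 0, -0.03], [0, 0, -0.03], [0, 0, -0.02], [0, 0, -0.01]], "angular": [[0, 0, 0], [0, 0, 0], [0, 0, 0], [0, 0, 0], [0, 0, 0], [0, 0, 0], [0, 0, 0]]}}

```text
clock: 12.45
ee_pos: [0.437, 0.0956, 0.182]
ee_rot: [-0.981, 2.98, -0.001]
contact_force: [-0.6, 0.8, -2.9]
finger_gap: 0.0274
grip_force: 59.5
```

Request:
{"op": "send_rows", "data": {"xyz": [[-0.0161, -0.0224, 0], [-0.0161, -0.0224, 0], [-0.0161, -0.0224, 0], [-0.0161, -0.0224, 0], [-0.0161, -0.0224, 0], [-0.0161, -0.0224, 0], [-0.0161, -0.0224, 0], [-0.0161, -0.0224, 0], [-0.0161, -0.0224, 0], [-0.0161, -0.0224, 0], [-0.0161, -0.0224, 0], [-0.0161, -0.0224, 0]], "angular": [[0, 0, 6.14], [0, 0, 6.14], [0, 0, 6.14], [0, 0, 6.14], [0, 0, 6.14], [0, 0, 6.14], [0, 0, 6.14], [0, 0, 6.14], [0, 0, 6.14], [0, 0, 6.14], [0, 0, 6.14], [0, 0, 6.14]]}}

```text
clock: 13.45
ee_pos: [0.6282, -0.1477, 0.1776]
ee_rot: [-1.01, -2.973, 0.0]
contact_force: [0.3, 0.5, -2.7]
finger_gap: 0.0274
grip_force: 59.7
```

Request:
{"op": "send_rows", "data": {"xyz": [[-0.0161, -0.0224, 0], [-0.0161, -0.0224, 0], [-0.0161, -0.0224, 0], [-0.0161, -0.0224, 0], [-0.0161, -0.0224, 0], [0, 0, 0], [0, 0, 0]], "angular": [[0, 0, 6.14], [0, 0, 6.14], [0, 0, 6.14], [0, 0, 6.14], [0, 0, 6.14], [0, 0, 0], [0, 0, 0]]}}

```text
clock: 14.03
ee_pos: [0.5948, -0.28, 0.1779]
ee_rot: [-1.756, -2.603, 0.0]
contact_force: [0.3, 1.1, -3.1]
finger_gap: 0.0271
grip_force: 60.0
```

Run:
```python
from h import *
p,s,W,ok=look(["oblong_holder"],.0105,.016)
save(p,"w4")
go(.596,-.279,.178,22)
# floor of the holder: bright points at z~5mm
m=ok&(W[...,2]>.0025)&(W[...,2]<.008)&(p["img"].min(-1)>130)&(np.hypot(W[...,0]-.596,W[...,1]+.279)<.055)
w=W[m];print(m.sum(),cv2.minAreaRect((w[:,:2]*1000).astype(np.float32)))
```

```text
oblong_holder 0.72 [261. 149.] ztop 0.014 n 562 mean [ 0.5795 -0.2449  0.0136] rect [ 583.4 -252.8] [53. 50.] long 22.0
cur [ 0.5958 -0.2784  0.1782] yaw 22.2 tilt 0.06 q6 -50; rows 1 xyz [-0.0007, -0.0, 0.0002] ang [0,0,0.16]
1470 ((588.3724975585938, -260.1136779785156), (103.61662292480469, 60.87608337402344), 30.59721565246582)
```

View pics/w4.png

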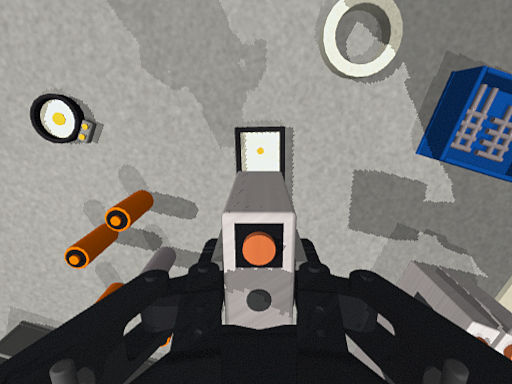

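The held flat cell hides the near part of the oblong holder; its visible end runs over (237–286, 127–170), lined up with the tool. I locate the centre from that end's outer edges.

Run:
```python
from h import *
s=robot.get_state();p=robot.snapshot("wrist");W,ok=world(p,s)
v,u=np.mgrid[:384,:512]
m=ok&(W[...,2]>.0095)&(W[...,2]<.016)&(v>100)&(v<185)&(u>215)&(u<310)
R=Ro.from_rotvec(s["ee_rot"]).as_matrix();t=(W[m]-s["ee_pos"])@R
print(m.sum(),"tool x 98%",np.percentile(t[:,0],[90,98,100]),"y",np.percentile(t[:,1],[0,2,98,100]))
end=t[t[:,0]>np.percentile(t[:,0],98)-.004];print("end slope deg",np.degrees(np.polyfit(end[:,1],end[:,0],1)[0]))
# exterior estimates
print("centre x est",np.percentile(t[:,0],99)-.050,"y",(np.percentile(t[:,1],1)+np.percentile(t[:,1],99))/2)
print(s["ee_pos"])
```

```text
637 tool x 98% [0.05218115 0.05320226 0.05415202] y [-0.02848784 -0.02797101  0.02557508  0.02591378]
end slope deg 0.5532001780358102
centre x est 0.004031227393381458 y -0.0012777160444330023
[ 0.59576374 -0.27835126  0.17821857]
```

Request:
{"op": "send_rows", "data": {"xyz": [[0.0035, -0.0012, 0.0125], [0, 0, 0.025], [0, 0, 0.025], [0, 0, 0.025], [0, 0, 0.025], [0, 0, 0.0175], [0, 0, 0.01], [0, 0, 0.002], [0, 0, 0], [0, 0, 0]], "angular": [[0, 0, 0], [0, 0, 0], [0, 0, 0], [0, 0, 0], [0, 0, 0], [0, 0, 0], [0, 0, 0], [0, 0, 0], [0, 0, 0], [0, 0, 0]]}}

```text
clock: 15.02
ee_pos: [0.594, -0.2762, 0.0379]
ee_rot: [1.753, 2.605, 0.0]
contact_force: [-0.1, -1.0, -2.9]
finger_gap: 0.0274
grip_force: 59.8
```

Request:
{"op": "send_rows", "data": {"xyz": [[0, 0, 0.001], [0, 0, 0]], "angular": [[0, 0, 0], [0, 0, 0]]}}

```text
clock: 15.18
ee_pos: [0.5937, -0.2764, 0.0366]
ee_rot: [1.754, 2.605, 0.0]
contact_force: [0.3, 0.2, -2.3]
finger_gap: 0.0271
grip_force: 59.8
```

Request:
{"op": "send_rows", "data": {"xyz": [[0, 0, 0.001], [0, 0, 0]], "angular": [[0, 0, 0], [0, 0, 0]]}}

```text
clock: 15.35
ee_pos: [0.5933, -0.2763, 0.0349]
ee_rot: [1.755, 2.605, 0.0]
contact_force: [-0.1, -0.3, -2.5]
finger_gap: 0.0274
grip_force: 59.8
```

Request:
{"op": "send_rows", "data": {"xyz": [[0, 0, 0.0007], [0, 0, 0]], "angular": [[0, 0, 0], [0, 0, 0]]}}

```text
clock: 15.52
ee_pos: [0.5935, -0.2763, 0.0347]
ee_rot: [1.755, 2.605, 0.0]
contact_force: [-3.2, 1.6, 4.1]
finger_gap: 0.0273
grip_force: 60.5
```

Request:
{"op": "send_rows", "data": {"xyz": [[0, 0, 0], [0, 0, 0], [0, 0, 0], [0, 0, 0], [0, 0, 0]], "angular": [[0, 0, 0], [0, 0, 0], [0, 0, 0], [0, 0, 0], [0, 0, 0]], "hand": 1}}

```text
clock: 15.93
ee_pos: [0.5933, -0.2762, 0.034]
ee_rot: [1.755, 2.606, 0.0]
contact_force: [0.6, 0.2, 0.2]
finger_gap: 0.0848
grip_force: 0.0
```

Request:
{"op": "send_rows", "data": {"xyz": [[0, 0, -0.01], [0, 0, -0.03], [0, 0, -0.03], [0, 0, -0.03], [0, 0, -0.03], [0, 0, -0.03], [0, 0, -0.01], [0, 0, 0], [0, 0, 0]], "angular": [[0, 0, 0], [0, 0, 0], [0, 0, 0], [0, 0, 0], [0, 0, 0], [0, 0, 0], [0, 0, 0], [0, 0, 0], [0, 0, 0]]}}

```text
clock: 16.68
ee_pos: [0.5932, -0.2762, 0.2041]
ee_rot: [1.755, 2.605, 0.0]
contact_force: [-0.1, 0.2, -1.6]
finger_gap: 0.0854
grip_force: 0.0
```

Run:
```python
from h import *
p,s,W,ok=look(["flat_cell"],.076,.1)
look(["oblong_holder"],.0105,.016)
save(p,"w5")
go(.522,-.422,.2,30)
```

```text
flat_cell 0.61 [258. 179.] ztop 0.086 n 1802 mean [ 0.5918 -0.274   0.0823] rect [ 592.7 -276.4] [72. 25.] long 111.6
flat_cell 0.31 [175.9, 247.6] zmed 0.012310862700017716
cur [ 0.5929 -0.276   0.2024] yaw 22.1 tilt 0.14 q6 -50; rows 6 xyz [-0.0169, -0.0211, 0.0004] ang [0,0,-1.32]
```

View pics/w5.png

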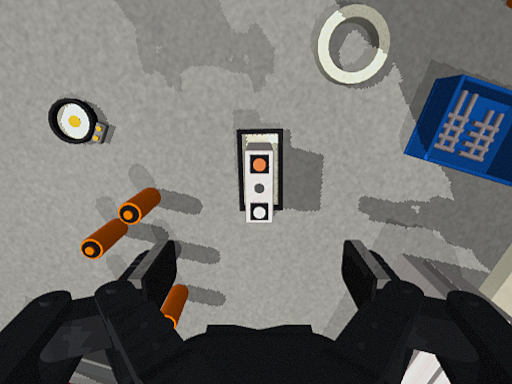

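The flat cell stands in the oblong holder (259,178), lined up and with its top at 85 mm. Next I go above the slim cell.

Request:
{"op": "send_rows", "data": {"xyz": [[-0.0169, -0.0211, 0], [-0.0169, -0.0211, 0], [-0.0169, -0.0211, 0], [-0.0169, -0.0211, 0], [-0.0169, -0.0211, 0], [-0.0169, -0.0211, 0], [0, 0, 0], [0, 0, 0]], "angular": [[0, 0, -1.32], [0, 0, -1.32], [0, 0, -1.32], [0, 0, -1.32], [0, 0, -1.32], [0, 0, -1.32], [0, 0, 0], [0, 0, 0]], "hand": 0.4}}

```text
clock: 17.55
ee_pos: [0.5216, -0.4228, 0.2028]
ee_rot: [-1.573, -2.717, -0.001]
contact_force: [0.7, 0.3, 0.4]
finger_gap: 0.0598
grip_force: 0.0
```

Run:
```python
from h import *
s=robot.get_state();p=robot.snapshot("wrist");W,ok=world(p,s);save(p,"w6")
m=ok&(W[...,2]>.058)&(W[...,2]<.075)&(W[...,0]>.35)&(W[...,0]<.65)&(W[...,1]<-.34)&(W[...,1]>-.56)
n,l=cv2.connectedComponents(m.astype(np.uint8))
for i in range(1,n):
    k=l==i
    if k.sum()<20: continue
    vv,uu=np.nonzero(k);c,sz,a=cv2.minAreaRect((W[k][:,:2]*1000).astype(np.float32))
    print(k.sum(),uu.mean().round(),vv.mean().round(),p["img"][k].mean(0).round(),np.round(c,1),np.round(sz))
go(.522,-.422,.022,30)
print(s["finger_gap"])
```

```text
580 251.0 105.0 [142.  85.  23.] [ 476.2 -360.4] [25. 25.]
543 199.0 141.0 [140.  83.  19.] [ 448.4 -416.7] [25. 25.]
483 262.0 181.0 [118. 111. 114.] [ 523.1 -420.5] [25. 25.]
450 194.0 218.0 [138.  78.  15.] [ 479.8 -493.2] [25. 25.]
428 258.0 241.0 [143.  80.  16.] [ 553.5 -481.9] [24. 25.]
cur [ 0.5222 -0.4218  0.203 ] yaw 29.9 tilt 0.09 q6 -72; rows 7 xyz [-0.0, -0.0, 0.0259] ang [0,0,-0.01]
0.05980561033136841
```

View pics/w6.png

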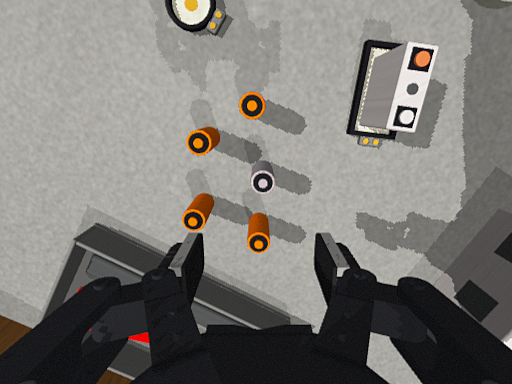

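Grey slim cell at (262,181), with the orange ones at (251,105), (199,142), (194,218), (258,241). The fingers come down between them with at least 15 mm to spare.

Request:
{"op": "send_rows", "data": {"xyz": [[0.0007, 0.0014, 0.029], [0, 0, 0.029], [0, 0, 0.029], [0, 0, 0.029], [0, 0, 0.029], [0, 0, 0.019], [0, 0, 0.01], [0, 0, 0], [0, 0, 0]], "angular": [[0, 0, 0], [0, 0, 0], [0, 0, 0], [0, 0, 0], [0, 0, 0], [0, 0, 0], [0, 0, 0], [0, 0, 0], [0, 0, 0]]}}

```text
clock: 18.35
ee_pos: [0.5239, -0.4203, 0.0306]
ee_rot: [1.57, 2.721, -0.0]
contact_force: [0.4, 0.4, 1.2]
finger_gap: 0.0596
grip_force: 0.0
```

Request:
{"op": "send_rows", "data": {"xyz": [[0, 0, 0], [0, 0, 0], [0, 0, 0], [0, 0, 0], [0, 0, 0], [0, 0, 0], [0, 0, 0], [0, 0, 0]], "angular": [[0, 0, 0], [0, 0, 0], [0, 0, 0], [0, 0, 0], [0, 0, 0], [0, 0, 0], [0, 0, 0], [0, 0, 0]], "hand": -1}}

```text
clock: 19.02
ee_pos: [0.5238, -0.4211, 0.0315]
ee_rot: [1.57, 2.719, -0.0]
contact_force: [-0.3, 2.1, 6.6]
finger_gap: 0.0244
grip_force: 58.5
```

Run:
```python
from h import *
s=robot.get_state();print(s["ee_pos"],s["contact_force"],s["finger_gap"])
s=dict(s);s["ee_pos"]=s["ee_pos"]+[0,0,.15]
go(.371,-.302,.18,30,.025,from_=s)
```

```text
[ 0.52381693 -0.42107263  0.03148234] [-0.29545526  2.07207301  6.6308797 ] 0.024412568300765432
cur [ 0.5238 -0.4211  0.1815] yaw 30.0 tilt 0.12 q6 -72; rows 8 xyz [0.0224, -0.0091, 0.0001] ang [0,0,-0.00]
```

Request:
{"op": "send_rows", "data": {"xyz": [[0, 0, -0.01], [0, 0, -0.02], [0, 0, -0.03], [0, 0, -0.03], [0, 0, -0.03], [0, 0, -0.02], [0, 0, -0.01]], "angular": [[0, 0, 0], [0, 0, 0], [0, 0, 0], [0, 0, 0], [0, 0, 0], [0, 0, 0], [0, 0, 0]]}}

```text
clock: 19.6
ee_pos: [0.5238, -0.4212, 0.1842]
ee_rot: [1.569, 2.717, -0.002]
contact_force: [-0.1, 0.6, -1.2]
finger_gap: 0.0247
grip_force: 58.9
```

Request:
{"op": "send_rows", "data": {"xyz": [[0.0224, -0.0091, 0], [0.0224, -0.0091, 0], [0.0224, -0.0091, 0], [0.0224, -0.0091, 0], [0.0224, -0.0091, 0], [0.0224, -0.0091, 0], [0.0224, -0.0091, 0], [0.0224, -0.0091, 0], [0, 0, 0], [0, 0, 0]], "angular": [[0, 0, 0], [0, 0, 0], [0, 0, 0], [0, 0, 0], [0, 0, 0], [0, 0, 0], [0, 0, 0], [0, 0, 0], [0, 0, 0], [0, 0, 0]]}}

```text
clock: 20.43
ee_pos: [0.3701, -0.3015, 0.1801]
ee_rot: [1.571, 2.72, -0.0]
contact_force: [-0.3, -0.1, -1.0]
finger_gap: 0.0246
grip_force: 59.1
```

Run:
```python
from h import *
s=robot.get_state();p=robot.snapshot("wrist");W,ok=world(p,s);save(p,"w7")
c=circ(W,ok,(.371,-.302),.026)
print(s["finger_gap"],s["grip_force"])
go(*c,.18,30)
```

```text
circle [ 0.3697 -0.3025] 667 rms 0.0016
0.024628433891939878 59.068670868873596
cur [ 0.3707 -0.302   0.1801] yaw 30.0 tilt 0.02 q6 -74; rows 1 xyz [0.0001, -0.0011, 0.0001] ang [0,0,-0.02]
```

View pics/w7.png

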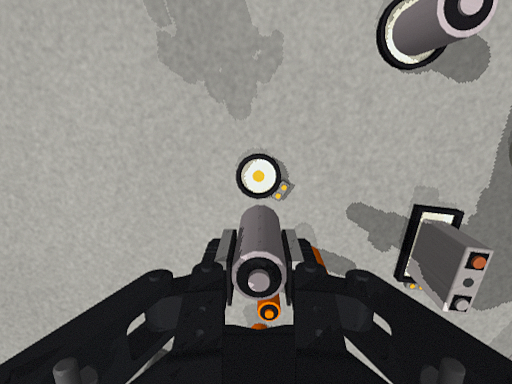

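The slim cell is held at (258,250), upright; the small holder is right ahead below at (259,176). I lower it.

Request:
{"op": "send_rows", "data": {"xyz": [[0, -0.0011, 0.0125], [0, 0, 0.025], [0, 0, 0.025], [0, 0, 0.025], [0, 0, 0.025], [0, 0, 0.0175], [0, 0, 0.01], [0, 0, 0.0025], [0, 0, 0], [0, 0, 0]], "angular": [[0, 0, 0], [0, 0, 0], [0, 0, 0], [0, 0, 0], [0, 0, 0], [0, 0, 0], [0, 0, 0], [0, 0, 0], [0, 0, 0], [0, 0, 0]]}}

```text
clock: 21.32
ee_pos: [0.3702, -0.3028, 0.0377]
ee_rot: [1.571, 2.72, -0.0]
contact_force: [-0.2, -0.0, -1.0]
finger_gap: 0.0242
grip_force: 59.0
```

Request:
{"op": "send_rows", "data": {"xyz": [[0, 0, 0.0008], [0, 0, 0]], "angular": [[0, 0, 0], [0, 0, 0]]}}

```text
clock: 21.48
ee_pos: [0.3699, -0.3026, 0.0369]
ee_rot: [1.571, 2.72, -0.0]
contact_force: [-1.0, 0.7, -2.1]
finger_gap: 0.0246
grip_force: 59.0
```

Request:
{"op": "send_rows", "data": {"xyz": [[0, 0, 0.0008], [0, 0, 0]], "angular": [[0, 0, 0], [0, 0, 0]]}}

```text
clock: 21.65
ee_pos: [0.37, -0.3027, 0.0364]
ee_rot: [1.57, 2.72, -0.0]
contact_force: [-0.9, 1.5, 4.3]
finger_gap: 0.0245
grip_force: 59.9
```

Request:
{"op": "send_rows", "data": {"xyz": [[0, 0, 0.0005], [0, 0, 0]], "angular": [[0, 0, 0], [0, 0, 0]]}}

```text
clock: 21.82
ee_pos: [0.3701, -0.3028, 0.0364]
ee_rot: [1.57, 2.719, -0.001]
contact_force: [-3.0, 3.1, 11.4]
finger_gap: 0.0239
grip_force: 60.8
```

Request:
{"op": "send_rows", "data": {"xyz": [[0, 0, 0], [0, 0, 0], [0, 0, 0], [0, 0, 0], [0, 0, 0]], "angular": [[0, 0, 0], [0, 0, 0], [0, 0, 0], [0, 0, 0], [0, 0, 0]], "hand": 0.6}}

```text
clock: 22.23
ee_pos: [0.3697, -0.3024, 0.0353]
ee_rot: [-1.571, -2.72, -0.0]
contact_force: [-0.3, -0.4, 1.3]
finger_gap: 0.0684
grip_force: 0.0
```

Request:
{"op": "send_rows", "data": {"xyz": [[0, 0, -0.01], [0, 0, -0.03], [0, 0, -0.03], [0, 0, -0.03], [0, 0, -0.03], [0, 0, -0.03], [0, 0, -0.01], [0, 0, 0], [0, 0, 0]], "angular": [[0, 0, 0], [0, 0, 0], [0, 0, 0], [0, 0, 0], [0, 0, 0], [0, 0, 0], [0, 0, 0], [0, 0, 0], [0, 0, 0]]}}

```text
clock: 22.98
ee_pos: [0.3695, -0.3023, 0.2052]
ee_rot: [1.571, 2.72, -0.0]
contact_force: [0.6, -0.7, -0.6]
finger_gap: 0.0686
grip_force: 0.0
```

Run:
```python
from h import *
p,s,W,ok=look(["slim_cell"],.063,.08)
circ(W,ok,(.3697,-.3025),.026)
p=robot.snapshot("scene");W,ok=world(p)
for r in robot.trace(p,"four_pack")[:1]:
    w=W[r["pixels"]&ok];t=w[w[:,2]>.066];print(cv2.minAreaRect((t[:,:2]*1000).astype(np.float32)))
go(.589,.253,.2,60,.035)
```

```text
slim_cell 0.92 [259. 180.] ztop 0.073 n 442 mean [ 0.3684 -0.3008  0.0704] rect [ 368.6 -301.7] [23. 23.] long 119.3
slim_cell 0.81 [270. 282.] ztop 0.068 n 270 mean [ 0.4468 -0.4143  0.0656] rect [ 447.2 -414.9] [23. 21.] long 168.7
circle [ 0.3701 -0.3032] 489 rms 0.0017
((589.5477294921875, 256.5315856933594), (39.984764099121094, 38.64356994628906), 57.55262756347656)
cur [ 0.3693 -0.3021  0.204 ] yaw 30.0 tilt 0.14 q6 -74; rows 18 xyz [0.0138, 0.0306, 0.0003] ang [0,0,-1.67]
```

The slim cell stands in its holder (top 73 mm, 2 mm off centre). On to the pack.

Request:
{"op": "send_rows", "data": {"xyz": [[0.0138, 0.0306, 0], [0.0138, 0.0306, 0], [0.0138, 0.0306, 0], [0.0138, 0.0306, 0], [0.0138, 0.0306, 0], [0.0138, 0.0306, 0], [0.0138, 0.0306, 0], [0.0138, 0.0306, 0], [0.0138, 0.0306, 0], [0.0138, 0.0306, 0], [0.0138, 0.0306, 0], [0.0138, 0.0306, 0]], "angular": [[0, 0, -1.67], [0, 0, -1.67], [0, 0, -1.67], [0, 0, -1.67], [0, 0, -1.67], [0, 0, -1.67], [0, 0, -1.67], [0, 0, -1.67], [0, 0, -1.67], [0, 0, -1.67], [0, 0, -1.67], [0, 0, -1.67]], "hand": 1}}

```text
clock: 24.18
ee_pos: [0.5489, 0.0578, 0.2043]
ee_rot: [-1.071, -2.952, 0.001]
contact_force: [0.3, -0.3, 0.6]
finger_gap: 0.0853
grip_force: 0.0
```

Request:
{"op": "send_rows", "data": {"xyz": [[0.0138, 0.0306, 0], [0.0138, 0.0306, 0], [0.0138, 0.0306, 0], [0.0138, 0.0306, 0], [0.0138, 0.0306, 0], [0.0138, 0.0306, 0], [0, 0, 0], [0, 0, 0]], "angular": [[0, 0, -1.67], [0, 0, -1.67], [0, 0, -1.67], [0, 0, -1.67], [0, 0, -1.67], [0, 0, -1.67], [0, 0, 0], [0, 0, 0]]}}

```text
clock: 24.85
ee_pos: [0.5885, 0.2545, 0.2036]
ee_rot: [-0.808, -3.034, 0.002]
contact_force: [0.5, -0.2, 0.4]
finger_gap: 0.0856
grip_force: 0.0
```

Run:
```python
from h import *
p,s,W,ok=look(["four_pack"],.066,.08);save(p,"w8")
go(.589,.253,.028,60)
```

```text
four_pack 0.97 [257. 180.] ztop 0.071 n 1330 mean [0.5866 0.2547 0.07  ] rect [587.4 254.7] [38. 37.] long 57.7
cur [0.5888 0.2526 0.2044] yaw 60.0 tilt 0.09 q6 -40; rows 6 xyz [-0.0, 0.0001, 0.0294] ang [0,0,0.00]
```

View pics/w8.png

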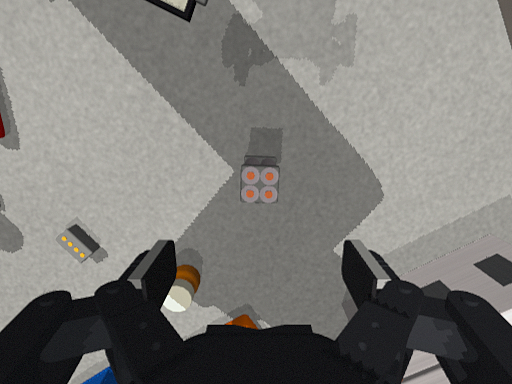

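The pack is at (260,183), turned 2° from the tool; the pill bottle at (185,285) is well clear. I descend and grip.

Request:
{"op": "send_rows", "data": {"xyz": [[0.0022, 0.0013, 0.029], [0, 0, 0.029], [0, 0, 0.029], [0, 0, 0.029], [0, 0, 0.029], [0, 0, 0.021], [0, 0, 0.01], [0, 0, 0], [0, 0, 0]], "angular": [[0, 0, 2.3], [0, 0, 0], [0, 0, 0], [0, 0, 0], [0, 0, 0], [0, 0, 0], [0, 0, 0], [0, 0, 0], [0, 0, 0]]}}

```text
clock: 25.7
ee_pos: [0.5882, 0.2549, 0.0302]
ee_rot: [0.874, 3.017, 0.0]
contact_force: [-0.6, 0.6, 0.8]
finger_gap: 0.0852
grip_force: 0.0
```

Request:
{"op": "send_rows", "data": {"xyz": [[0, 0, 0], [0, 0, 0], [0, 0, 0], [0, 0, 0], [0, 0, 0], [0, 0, 0], [0, 0, 0], [0, 0, 0]], "angular": [[0, 0, 0], [0, 0, 0], [0, 0, 0], [0, 0, 0], [0, 0, 0], [0, 0, 0], [0, 0, 0], [0, 0, 0]], "hand": -1}}

```text
clock: 26.37
ee_pos: [0.5882, 0.2556, 0.0304]
ee_rot: [0.872, 3.017, 0.001]
contact_force: [-1.1, -1.1, 7.1]
finger_gap: 0.0386
grip_force: 61.2
```

Run:
```python
from h import *
s=robot.get_state();print(s["ee_pos"],s["contact_force"],s["finger_gap"])
s=dict(s);s["ee_pos"]=s["ee_pos"]+[0,0,.15]
go(.366,.281,.178,36.2,.025,from_=s)
```

```text
[0.5881864  0.25559561 0.03041229] [-1.09654312 -1.10026851  7.11177232] 0.03860326145109817
cur [0.5882 0.2556 0.1804] yaw 57.8 tilt 0.08 q6 -38; rows 9 xyz [0.0204, -0.0144, 0.0002] ang [0,0,2.39]
```

Request:
{"op": "send_rows", "data": {"xyz": [[0, 0, -0.01], [0, 0, -0.02], [0, 0, -0.03], [0, 0, -0.03], [0, 0, -0.03], [0, 0, -0.02], [0, 0, -0.01]], "angular": [[0, 0, 0], [0, 0, 0], [0, 0, 0], [0, 0, 0], [0, 0, 0], [0, 0, 0], [0, 0, 0]]}}

```text
clock: 26.95
ee_pos: [0.5884, 0.2557, 0.1832]
ee_rot: [0.871, 3.015, 0.004]
contact_force: [0.5, -0.2, -1.4]
finger_gap: 0.0386
grip_force: 60.5
```

Request:
{"op": "send_rows", "data": {"xyz": [[0.0204, -0.0144, 0], [0.0204, -0.0144, 0], [0.0204, -0.0144, 0], [0.0204, -0.0144, 0], [0.0204, -0.0144, 0], [0.0204, -0.0144, 0], [0.0204, -0.0144, 0], [0.0204, -0.0144, 0], [0.0204, -0.0144, 0], [0, 0, 0], [0, 0, 0]], "angular": [[0, 0, 2.39], [0, 0, 2.39], [0, 0, 2.39], [0, 0, 2.39], [0, 0, 2.39], [0, 0, 2.39], [0, 0, 2.39], [0, 0, 2.39], [0, 0, 2.39], [0, 0, 0], [0, 0, 0]]}}

```text
clock: 27.87
ee_pos: [0.3649, 0.2813, 0.1793]
ee_rot: [-1.418, -2.803, 0.001]
contact_force: [0.5, -0.9, -1.1]
finger_gap: 0.0385
grip_force: 60.9
```

Run:
```python
from h import *
s=robot.get_state();p=robot.snapshot("wrist");W,ok=world(p,s);save(p,"w9")
print(s["ee_pos"],s["finger_gap"])
m=ok&(W[...,2]>.0113)&(W[...,2]<.016)&(np.hypot(W[...,0]-.3625,W[...,1]-.278)<.052)
R=Ro.from_rotvec(s["ee_rot"]).as_matrix();t=(W[m]-s["ee_pos"])@R
print(m.sum(),"x",np.percentile(t[:,0],[0,1,50,99,100]).round(4),"y",np.percentile(t[:,1],[0,1,50,99,100]).round(4))
print(cv2.minAreaRect((t[:,:2]*1000).astype(np.float32)))
```

```text
[0.36493611 0.2812721  0.17928802] 0.03852618216529919
775 x [-0.0298 -0.0252  0.0143  0.031   0.0311] y [-0.0375 -0.0372  0.0016  0.0354  0.0379]
((0.6708412170410156, 0.167022705078125), (75.40324401855469, 60.828792572021484), 89.94799041748047)
```

View pics/w9.png

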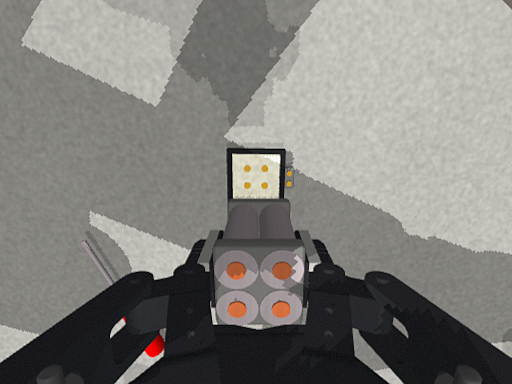

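The pack is held at (258,285). The square holder's visible part spans (228–285, 149–200) and lines up with the tool. Its centre is 5 mm toward tool −y, matching the earlier estimate.

Request:
{"op": "send_rows", "data": {"xyz": [[-0.001, -0.0046, 0.0125], [0, 0, 0.025], [0, 0, 0.025], [0, 0, 0.025], [0, 0, 0.025], [0, 0, 0.0175], [0, 0, 0.01], [0, 0, 0.001], [0, 0, 0], [0, 0, 0]], "angular": [[0, 0, 0], [0, 0, 0], [0, 0, 0], [0, 0, 0], [0, 0, 0], [0, 0, 0], [0, 0, 0], [0, 0, 0], [0, 0, 0], [0, 0, 0]]}}

```text
clock: 28.75
ee_pos: [0.3634, 0.2778, 0.0393]
ee_rot: [1.42, 2.801, 0.002]
contact_force: [0.1, 0.2, -2.2]
finger_gap: 0.0381
grip_force: 60.9
```

Request:
{"op": "send_rows", "data": {"xyz": [[0, 0, 0.0008], [0, 0, 0]], "angular": [[0, 0, 0], [0, 0, 0]]}}

```text
clock: 28.92
ee_pos: [0.3631, 0.2778, 0.0384]
ee_rot: [1.42, 2.801, 0.002]
contact_force: [-0.3, 0.4, -2.0]
finger_gap: 0.0382
grip_force: 60.9
```

Request:
{"op": "send_rows", "data": {"xyz": [[0, 0, 0.0008], [0, 0, 0]], "angular": [[0, 0, 0], [0, 0, 0]]}}

```text
clock: 29.08
ee_pos: [0.3628, 0.2776, 0.0371]
ee_rot: [1.42, 2.802, 0.001]
contact_force: [0.4, 0.8, -1.9]
finger_gap: 0.0383
grip_force: 60.9
```

Request:
{"op": "send_rows", "data": {"xyz": [[0, 0, 0.0007], [0, 0, 0]], "angular": [[0, 0, 0], [0, 0, 0]]}}

```text
clock: 29.25
ee_pos: [0.3627, 0.2775, 0.0361]
ee_rot: [1.42, 2.802, 0.0]
contact_force: [1.1, -0.5, -2.0]
finger_gap: 0.0382
grip_force: 60.9
```

Request:
{"op": "send_rows", "data": {"xyz": [[0, 0, 0.0006], [0, 0, 0]], "angular": [[0, 0, 0], [0, 0, 0]]}}

```text
clock: 29.42
ee_pos: [0.3627, 0.2776, 0.0354]
ee_rot: [1.42, 2.802, 0.0]
contact_force: [0.1, 0.1, -1.3]
finger_gap: 0.0382
grip_force: 61.0
```

Request:
{"op": "send_rows", "data": {"xyz": [[0, 0, 0.0006], [0, 0, 0]], "angular": [[0, 0, 0], [0, 0, 0]]}}

```text
clock: 29.58
ee_pos: [0.3627, 0.2776, 0.0354]
ee_rot: [1.42, 2.802, -0.0]
contact_force: [-4.4, -3.1, 8.5]
finger_gap: 0.0383
grip_force: 62.2
```

Contact with the floor; I release, lift and check.

Request:
{"op": "send_rows", "data": {"xyz": [[0, 0, 0], [0, 0, 0], [0, 0, 0], [0, 0, 0], [0, 0, 0]], "angular": [[0, 0, 0], [0, 0, 0], [0, 0, 0], [0, 0, 0], [0, 0, 0]], "hand": 1}}

```text
clock: 30.0
ee_pos: [0.3627, 0.2776, 0.0349]
ee_rot: [1.42, 2.802, 0.0]
contact_force: [-0.4, -0.3, 0.0]
finger_gap: 0.0855
grip_force: 0.0
```

Request:
{"op": "send_rows", "data": {"xyz": [[0, 0, -0.01], [0, 0, -0.03], [0, 0, -0.03], [0, 0, -0.03], [0, 0, -0.03], [0, 0, -0.03], [0, 0, -0.01], [0, 0, 0], [0, 0, 0]], "angular": [[0, 0, 0], [0, 0, 0], [0, 0, 0], [0, 0, 0], [0, 0, 0], [0, 0, 0], [0, 0, 0], [0, 0, 0], [0, 0, 0]]}}

```text
clock: 30.75
ee_pos: [0.3625, 0.2775, 0.2048]
ee_rot: [1.42, 2.802, 0.001]
contact_force: [-0.1, 0.6, -0.9]
finger_gap: 0.0856
grip_force: 0.0
```

Run:
```python
from h import *
p,s,W,ok=look(["four_pack"],.07,.085)
a=p["img"]
p=robot.snapshot("scene");W,ok=world(p)
for n in N[:4]:
    for r in robot.trace(p,n)[:1]:
        w=W[r["pixels"]&ok];z=np.percentile(w[:,2],97);print(n,round(r["confidence"],2),np.round(r["position"]),"top",z.round(3),w[w[:,2]>z-.006].mean(0).round(3))
cv2.imwrite("pics/end.png",np.hstack([cv2.resize(a,(400,300)),cv2.resize(p["img"][80:320,120:440],(400,300))])[:,:,::-1])
```

```text
four_pack 0.96 [260. 180.] ztop 0.076 n 1323 mean [0.3613 0.2773 0.075 ] rect [361.9 276.9] [37. 37.] long 126.8
large_cell 0.72 [266. 166.] top 0.085 [ 0.433 -0.092  0.082]
slim_cell 0.65 [242. 128.] top 0.073 [ 0.374 -0.295  0.07 ]
flat_cell 0.89 [189. 158.] top 0.084 [ 0.595 -0.272  0.082]
four_pack 0.7 [375. 236.] top 0.077 [0.365 0.279 0.074]
```

View pics/end.png

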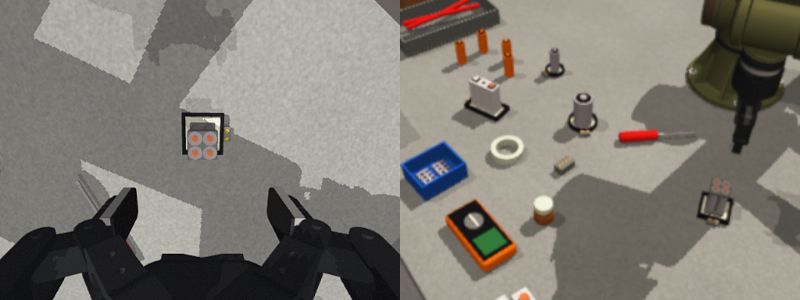

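All four batteries stand in their holders: the pack at (203,140) in the left view, and slim (555,62), flat (486,95), large (583,112) and pack (717,200) in the right. Tops are at +5 mm and the orange look-alikes are untouched. I hand the job in.

```bash
python3 -c "
from cell import robot
print(robot.finish_job())"
```

```text
the job is handed in; nothing more can be done
None
```

All four batteries are standing upright in their matching holders, centred within about 2 mm, and the job was handed in at about 31 s; the hand-in call returned no verdict.

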